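# Rehang the headlamp's service cover on its hinge pin

### The arm

A 6-joint arm with a two-finger parallel gripper is mounted at the origin on the work surface. World frame = base frame: x ahead of the robot, y to its left, z up, the work surface at z = 0. Lengths are in m, angles in rad, forces in N, time in s.
With the tool pointing down it reaches from about 0.35 to 0.85 m from the base axis. Payload 8.1 kg.
Tool frame: the origin (TCP) lies midway between the tips of the shut fingers; the grasp point (between the pads) lies 19 mm behind it; z points along the fingers, y is the line along which they close (so a half turn about z gives the same grasp; the last joint's range is limited). The gripper opens to 93 mm and grips with 3 to 60 N. Pads are 15 mm wide; open, the fingers measure 128 mm over their backs; the gripper's body (75 mm by 188 mm) begins 65 mm behind the grasp point.
Start: joints at [-1.4, 0.13, 1.488, -0, 1.523, -0.085], TCP at [0.152, -0.58, 0.18] pointing down, gripper open.
Joint ranges: [-2.96, 2.96], [-0.89, 2.26], [0.02, 2.5], [-1.34, 4.48], [0, 2.73], [-2.66, 2.66]. Speed limits (rad/s): [2.39, 2.39, 2.79, 3.14, 3.14, 3.14].

### API

Orientations are given as a rotation vector (axis times angle).
In Python, from plant import robot, cams gives the robot as it stands. The module is installed in compiled form; this text tells all that it offers.
- The arm moves only by the tool play_rows, never from a script. Its arguments are lists of equal length, an entry for each row: "slide": the shift along the tool's x, y, z scaled (see below), a list of three; "twist": the turn, a rotation vector about the tool's x, y, z scaled (see below), a list of three. A call has exactly 8 rows; each row shifts and turns the commanded pose from where the row before left it, along the tool's axes as they then stand; what a row does not reach is not made up. The controller multiplies each number of a shift by 25 cm and each number of a turn by 60 degrees. A row lasts 1/10 s, in which the tool goes at most 50 mm and 8.59 degrees, less where a joint would pass 70% of its speed; a pose out of reach is approached as far as the arm can. A call with a number of a shift or a turn outside -1 to 1 is refused whole. A call with a gripper value outside its range is refused whole. "fingers" is the closure, from -1 (fully open) to 1 (shut), set as the call begins (left out, the last holds). The fingers move at their own pace and stop on an object; "force" is the grip in N (left out, the last holds). Time passes only in rows, so rows that do not move let the fingers close, or fill a call up. It gives the time, the measured TCP pose, the force, the opening and the grip force at its end, in the units of the state.
- robot.read_state(): the state, without advancing time (a new reading comes with each control period).
- cams.read_camera(name): name is "scene" or "top" or "wrist"; returns (picture, depth): 400x640x3 uint8, red, green, blue; 400x640 float32, m along the optical axis (not along the pixel's ray), 0 where there is no reading.
- cams.get_calibration(name): a dict with "fx", "fy", "cx", "cy" (pixels), "world_from_camera" (4x4, takes a point from camera to world coordinates). Camera axes: x right, y down, z forward; pixel columns grow to the right and rows downward; lengths in m; the calibration is good to about 2 mm. A picture is of the moment at which its call begins: read the wrist's pose just before it. get_calibration takes no time and is no camera call; for the wrist camera it gives the pose at the moment of the call.
- robot.close_job(): hands the job in; it is judged then, once.
The state is a dict: "t": time; "q": joint angles; "dq": joint speeds; "joint_torque": joint torques, N m; "tool_pos": TCP position; "orientation": TCP orientation; "force": force on the tool from outside, world axes, zero at the start; "wrist_torque": the same for the moment, N m; "opening": finger opening in m; "gripper_force": force on a finger pad.
Only numpy, scipy, OpenCV 4.12 (cv2) and the standard library are available. Lean on these libraries where they do the work, as an engineer would, in place of code of your own. Each camera call takes 0.05 s, during which the arm holds its last target. There are 200 camera calls.

### The job

The headlamp lies lens-down with its rear opening uncovered. Lay the finned aluminium service cover into the opening so that its hinge barrel lies between the lamp's two hinge ears, then slide the hinge pin through ear, barrel and ear until its grip is up against the ear, and let go. Leave the other things on the bench where they are.

Things in the scene. Friction and masses are not known exactly. Their poses are not given: they have to be found in the camera images.
- lamp: Black car headlamp, about 370 x 250 mm, lens-down, fixed on the bench. Origin: on the bench top under the centre of its rectangular rear opening; x runs from the opening past the hinge to the lamp's bulky half, y along the hinge bores, z up. Deck 100 mm above the bench; the bulky half starts at x = 138 mm and is 140 mm high, its cap and fins up to 163 mm.
- opening (a point): Centre of the rear opening on its flat ledge, 130 mm above the lamp's origin, same axes. The collar is 112 x 82 mm. The cover lies on the ledge inside a locating lip, about 2 mm of play on each side: 5 mm high, then a flared lead-in to 12 mm over the ledge; on the hinge side only two 5 mm corner stubs. The seated cover's origin and axes coincide with this point's.
- hinge_mid (a point): Midpoint between the two hinge ears on the line of their bores: x = 62 mm from the lamp's origin, 141 mm above the bench, axes as the lamp's. The ears are upright grey plates, 26 mm wide (x), from 43 to 52 mm out from here in +y and in -y, tops 156 mm above the bench, each with a 13 mm through bore along y. Both outer sides are free; the pin may enter from either.
- cover: Service cover of cast aluminium, about 0.2 kg: plate 100 (x) x 70 (y) x 6 mm, fins on its -x part up to 10 mm above the underside, lying flat, fins up. Origin: centre of the plate's underside. Grasp it by the upright rib, 14 mm thick (x), 50 mm long (y), centred at x = 14 mm, its top 32 mm above the underside.
- cover_bore (a point): Centre of the cover's hinge barrel at its +x edge: x = 62 mm from the cover's origin, 11 mm above its underside. The barrel is a square block 22 x 22 mm, 56 mm long along y, its underside level with the plate's, with a 15 mm bore right through along y.
- pin: Hinge pin, about 80 g, lying on the bench: steel rod of 10 mm diameter along its x, 120 mm long, the last 12 mm tapered to 5 mm; black plastic grip block at the other end. Origin: on the rod's axis at the grip's front face (5 mm above the bench as it lies), +x to the tip. The grip reaches 44 mm in -x, is 18 mm wide (y) and spans 5 mm below to 21 mm above the axis.
- pin_mid (a point): Point on the pin's axis 52 mm in front of the grip; it falls on the midpoint between the ears when the pin is home, the grip's front face against the ear. Axes as the pin's.
- tape_roll: Bystander: roll of black tape lying flat, 100 mm across, 25 mm high; its origin is about its middle, on its underside, unless said otherwise.
- control_unit: Bystander: flat aluminium box 105 x 80 x 22 mm with a black plug; its origin is about its middle, on its underside, unless said otherwise.
- bulb_cap: Bystander: round black cap 84 mm across with a bar grip; its origin is about its middle, on its underside, unless said otherwise.
- bolt: Bystander: steel hexagon bolt, 8 mm shank 55 mm long, lying (origin under the face where head meets shank); its origin is about its middle, on its underside, unless said otherwise.
- screwdriver: Bystander: blue-handled screwdriver lying on the bench, about 200 mm long; its origin is about its middle, on its underside, unless said otherwise.
- pry_tool: Bystander: flat black plastic trim lever, about 210 mm long; its origin is about its middle, on its underside, unless said otherwise.
- spray_bottle: Bystander: standing spray bottle with an orange trigger head, 223 mm high; its origin is about its middle, on its underside, unless said otherwise.

How it is judged:
On the way, in this order (a step that is already met when the one before it is completed fails the run):
1. the cover lies in the opening, its barrel between the ears (distance between cover_bore and hinge_mid below 0.007 m and angle between the y axis of cover and the y axis of lamp, either way round below 0.07 rad and angle between cover's own z axis and vertical below 0.05 rad), for 0.2 s.
2. the pin is through ear, barrel and ear, up to its grip (all of step 1 and distance between pin_mid and hinge_mid below 0.006 m and angle between the x axis of pin and the y axis of lamp, either way round below 0.05 rad), for 0.2 s.
At the end, for the whole second after the job is handed in: Pin through both ears and the barrel: in line with the bores within 0.05 rad, its middle within 6 mm of the midpoint between the ears; cover flat in the opening: tilt below 0.05 rad, turned below 0.07 rad, barrel centre within 7 mm of that midpoint; both at rest (all of step 2 and linear speed of each of cover, pin below 0.02 m/s); the robot touches nothing.
It fails at once if another thing on the bench is pushed more than 30 mm from its place (distance of any of tape_roll, control_unit, bulb_cap, bolt, screwdriver, pry_tool, spray_bottle from where it was at the start of the episode above 0.03 m).
It also fails if it takes over 72 s, if anything falls off the work surface, if the arm or the gripper's body presses on something with over 40 N, if the wrist force passes 120 N, or if a joint passes its speed limit or range.

## Working session

There is one attempt and no reset: what is moved stays moved. The work goes in short steps, Python scripts to look and compute and a tool call to move; the robot and the scene stay as the last step left them, time stands still between calls to the robot, and variables do not carry over. Pictures are saved under pics/ and viewed, at most 10 in all, crops included, and the job is handed in when it is done.

Besides the shell and the picture viewer there is one more tool, called after "Call:" as name(argument=value, ...), one argument or row to a line, values as JSON. play_rows: Moves the arm, as the interface text tells. Shifts and turns lie within -1 to 1; 1 stands for 25 cm of shift or 60 degrees of turn. Its arguments: {"type":"object","properties":{"slide":{"type":"array"},"twist":{"type":"array"},"fingers":{"type":"number"},"force":{"type":"number"}},"required":["slide","twist"]}

```bash
mkdir -p pics; cat > h.py <<'E'
import numpy as np, cv2
from plant import robot, cams
from scipy.spatial.transform import Rotation as R
def snap(n,f):
    c=cams.get_calibration(n); p,d=cams.read_camera(n)
    np.savez('pics/'+f+'.npz',p=p,d=d,T=c['world_from_camera'],K=[c['fx'],c['fy'],c['cx'],c['cy']])
    cv2.imwrite('pics/'+f+'.png',p[:,:,::-1])
def load(f):
    z=np.load('pics/'+f+'.npz'); d=z['d'];fx,fy,cx,cy=z['K'];v,u=np.indices(d.shape)
    P=np.stack([(u-cx)/fx*d,(v-cy)/fy*d,d],-1)@z['T'][:3,:3].T+z['T'][:3,3]
    P[d==0]=np.nan
    return z['p'],P
E
python3 - <<'E'
from h import *
snap('top','top0');snap('scene','sc0')
s=robot.read_state();print({k:np.round(v,3) for k,v in s.items()})
for n in('top','scene','wrist'):print(n,np.round(cams.get_calibration(n)['world_from_camera'],2).tolist(),cams.get_calibration(n)['fx'])
E
```

```text
{'t': np.float64(0.1), 'q': array([-1.4  ,  0.131,  1.489, -0.   ,  1.523, -0.085]), 'dq': array([-0.002, -0.001, -0.002, -0.001, -0.001,  0.001]), 'joint_torque': array([ 2.0000e-03, -5.6134e+01, -4.9309e+01,  7.7000e-02,  2.9000e-02,
       -0.0000e+00]), 'tool_pos': array([ 0.152, -0.58 ,  0.179]), 'orientation': array([-3.114, -0.4  ,  0.   ]), 'force': array([ 0.178, -0.557, -0.004]), 'wrist_torque': array([-0.01 ,  0.011,  0.032]), 'gripper_force': np.float64(0.0), 'opening': np.float64(0.093)}
top [[0.01, -1.0, 0.07, 0.37], [-1.0, -0.01, 0.0, 0.03], [-0.0, -0.07, -1.0, 2.06], [0.0, 0.0, 0.0, 1.0]] 515.1304438406812
scene [[-0.43, 0.61, -0.67, 1.32], [0.9, 0.29, -0.31, 0.39], [0.01, -0.74, -0.67, 0.9], [0.0, 0.0, 0.0, 1.0]] 383.9535465147346
wrist [[0.25, -0.94, -0.24, 0.22], [-0.97, -0.25, -0.06, -0.56], [-0.0, 0.24, -0.97, 0.38], [0.0, 0.0, 0.0, 1.0]] 282.84195209068764
```

View pics/top0.png

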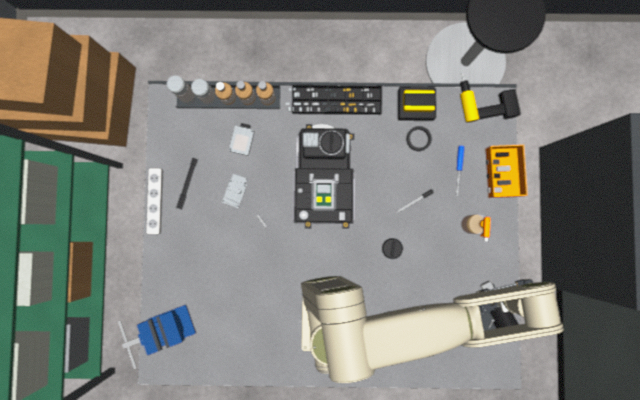

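View pics/sc0.png

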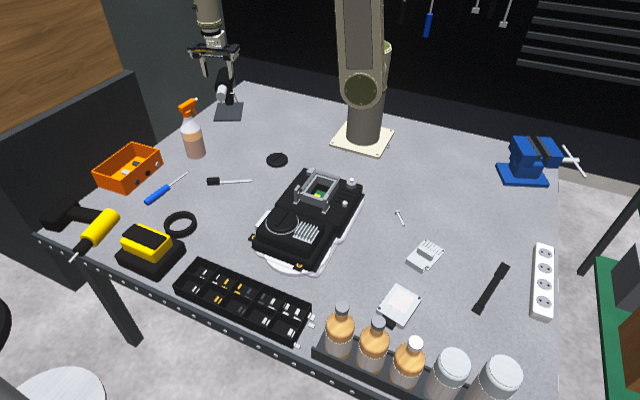

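The top view shows the lamp at about (323,175), the cover at (235,190), the pin at (415,201) with its grip at (429,193), and the bolt at (262,221). The scene view agrees with this.

```bash
python3 - <<'E'
from h import *
p,P=load('top0')
c=cv2.resize(p[120:240,215:365],None,fx=5,fy=5,interpolation=cv2.INTER_CUBIC);cv2.imwrite('pics/c1.png',c[:,:,::-1])
for u,v in [(235,190),(429,193),(415,201),(400,210),(315,180),(323,205),(262,221)]:print(u,v,P[v,u].round(3))
# ledge/collar, ears by height
L=P[115:235,285:365].reshape(-1,3)
for a,b in[(.125,.136),(.136,.148),(.148,.162)]:
  m=(L[:,2]>a)&(L[:,2]<b);print(a,m.sum(),np.nanmean(L[m],0).round(3))
C=P[165:215,215:255];m=C[...,2]>.004
print(m.sum(),C[m].mean(0).round(3),cv2.minAreaRect((C[m][:,:2]*1000).astype(np.float32)))
C=P[180:215,392:440];q=p[180:215,392:440]
m=C[...,2]>.01;print('grip',m.sum(),C[m].mean(0).round(3),C[m][:,2].max())
E
```

```text
235 190 [0.515 0.377 0.022]
429 193 [ 0.51  -0.393  0.023]
415 201 [ 0.479 -0.34   0.007]
400 210 [ 0.443 -0.281  0.004]
315 180 [0.548 0.058 0.133]
323 205 [0.457 0.027 0.071]
262 221 [0.393 0.268 0.019]
0.125 496 [0.601 0.018 0.132]
0.136 744 [0.648 0.029 0.141]
0.148 426 [0.677 0.012 0.154]
782 [0.518 0.38  0.011] ((518.5078735351562, 382.24688720703125), (197.82000732421875, 158.16781616210938), 0.9389456510543823)
grip 174 [ 0.493 -0.352  0.017] 0.04137269866762727
```

View pics/c1.png

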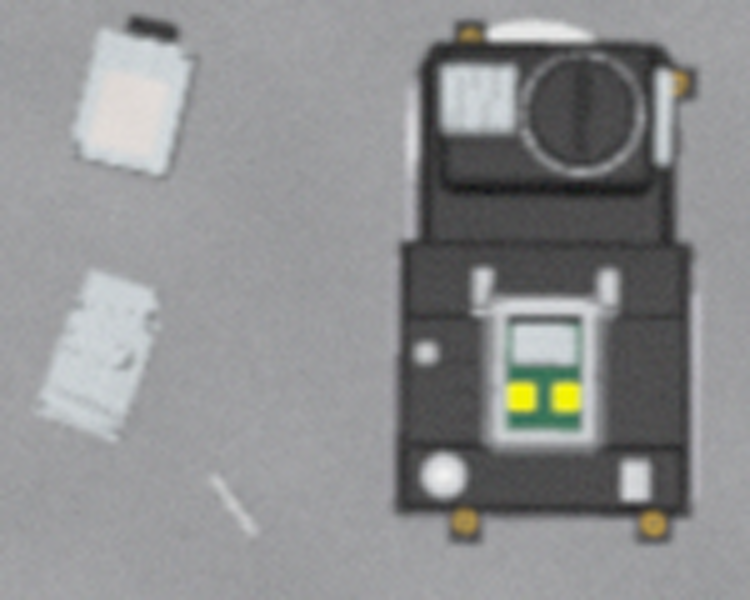

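The enlarged crop shows the ears at (483,288) and (608,288), the collar from (490,300) to (602,445), the cover's barrel end at (126,290), and its finned end at (80,420). I'll turn these into rough poses and write a planner.

```bash
cat >> h.py <<'E'
def ray(f,u,v,h):
    z=np.load('pics/'+f+'.npz');fx,fy,cx,cy=z['K'];T=z['T']
    d=T[:3,:3]@[(u-cx)/fx,(v-cy)/fy,1];o=T[:3,3];return o+d*(h-o[2])/d[2]
def pose():
    s=robot.read_state();M=R.from_rotvec(s['orientation']).as_matrix();return s['tool_pos'],M
def plan(p,M,tgt,yaw,n=8):
    """rows of slide/twist from pose (p,M) to tgt, tool down, yaw=deg of tool x"""
    y=np.radians(yaw);G=np.array([[np.cos(y),np.sin(y),0],[np.sin(y),-np.cos(y),0],[0,0,-1]]).astype(float)
    w=R.from_matrix(M.T@G).as_rotvec()/n;st=(np.array(tgt)-p)/n;S=[]
    for i in range(n):
        S.append((M.T@st/.25).round(3).tolist());M=M@R.from_rotvec(w).as_matrix()
    print('per row mm',np.linalg.norm(st)*1e3,'deg',np.degrees(np.linalg.norm(w)))
    print('slide',S,'twist',(w/np.radians(60)).round(3).tolist())
    return np.array(tgt),G
E
python3 - <<'E'
from h import *
def c(u,v,h):return ray('top0',215+(u+.5)/5-.5,120+(v+.5)/5-.5,h).round(4)
a,b=c(483,288,.156),c(608,288,.156);print('ears',a,b,np.hypot(*(a-b)[:2]))
print('coll',c(490,300,.142),c(602,445,.142))
a,b=c(126,290,.022),c(80,420,.01);print('cover',a,b)
for n,u,v,h in[('grip',429,193,.026),('tip',400,210,.005),('bottle',480,225,.2),('bulbcap',392,248,.03)]:print(n,ray('top0',u,v,h))
p,M=pose()
p,M=plan(p,M,[.25,-.45,.33],60)
p,M=plan(p,M,[.47,-.34,.2],90)
p,M=plan(p,M,[.55,.03,.32],90)
E
```

```text
ears [0.5558 0.0716 0.156 ] [ 0.5567 -0.0214  0.156 ] 0.09300435473675413
coll [0.5482 0.0666 0.142 ] [ 0.4404 -0.0181  0.142 ]
cover [0.5647 0.3591 0.022 ] [0.4613 0.3956 0.01  ]
grip [ 0.51016907 -0.39256439  0.026     ]
tip [ 0.44248304 -0.2808215   0.005     ]
bottle [ 0.38422337 -0.53989472  0.2       ]
bulbcap [ 0.29220278 -0.24553846  0.03      ]
per row mm 27.73789084808237 deg 5.668203955361588
slide [[0.064, -0.051, -0.075], [0.069, -0.044, -0.075], [0.073, -0.037, -0.075], [0.076, -0.03, -0.075], [0.078, -0.022, -0.075], [0.08, -0.014, -0.075], [0.081, -0.006, -0.075], [0.081, 0.002, -0.075]] twist [-0.0, -0.0, -0.094]
per row mm 34.77606935810889 deg 3.7500000000000004
slide [[0.103, 0.068, 0.065], [0.098, 0.074, 0.065], [0.093, 0.081, 0.065], [0.087, 0.086, 0.065], [0.082, 0.092, 0.065], [0.075, 0.097, 0.065], [0.069, 0.102, 0.065], [0.062, 0.106, 0.065]] twist [0.0, 0.0, -0.063]
per row mm 49.63932412916195 deg 0.0
slide [[0.185, 0.04, -0.06], [0.185, 0.04, -0.06], [0.185, 0.04, -0.06], [0.185, 0.04, -0.06], [0.185, 0.04, -0.06], [0.185, 0.04, -0.06], [0.185, 0.04, -0.06], [0.185, 0.04, -0.06]] twist [0.0, 0.0, 0.0]
```

Call:
play_rows(
  slide=[
    [0.064, -0.051, -0.075],
    [0.069, -0.044, -0.075],
    [0.073, -0.037, -0.075],
    [0.076, -0.03, -0.075],
    [0.078, -0.022, -0.075],
    [0.08, -0.014, -0.075],
    [0.081, -0.006, -0.075],
    [0.081, 0.002, -0.075],
  ],
  twist=[
    [0, 0, -0.094],
    [0, 0, -0.094],
    [0, 0, -0.094],
    [0, 0, -0.094],
    [0, 0, -0.094],
    [0, 0, -0.094],
    [0, 0, -0.094],
    [0, 0, -0.094],
  ],
)

```text
t: 0.9
tool_pos: [0.2505, -0.4496, 0.3306]
orientation: [-2.72, -1.571, -0.0]
force: [0.8, 0.3, -0.2]
opening: 0.093
gripper_force: 0.0
```

Call:
play_rows(
  slide=[
    [0.103, 0.068, 0.065],
    [0.098, 0.074, 0.065],
    [0.093, 0.081, 0.065],
    [0.087, 0.086, 0.065],
    [0.082, 0.092, 0.065],
    [0.075, 0.097, 0.065],
    [0.069, 0.102, 0.065],
    [0.062, 0.106, 0.065],
  ],
  twist=[
    [0, 0, -0.063],
    [0, 0, -0.063],
    [0, 0, -0.063],
    [0, 0, -0.063],
    [0, 0, -0.063],
    [0, 0, -0.063],
    [0, 0, -0.063],
    [0, 0, -0.063],
  ],
)

```text
t: 1.7
tool_pos: [0.4711, -0.34, 0.1991]
orientation: [-2.217, -2.224, 0.0]
force: [-0.4, -0.1, 0.3]
opening: 0.093
gripper_force: 0.0
```

```bash
python3 - <<'E'
from h import *
snap('wrist','w_pin')
p,M=pose()
print(p,M.round(3).tolist(),robot.read_state()['t'])
p,M=plan(p,M,[.55,.03,.32],90)
p,M=plan(p,M,[.52,.38,.2],72)
E
```

```text
[ 0.47336044 -0.33655115  0.19547911] [[-0.009, 1.0, -0.002], [1.0, 0.009, 0.005], [0.005, -0.002, -1.0]] 1.75
per row mm 49.329697147984845 deg 0.07611343332709276
slide [[0.183, 0.04, -0.061], [0.183, 0.04, -0.062], [0.183, 0.04, -0.062], [0.183, 0.039, -0.062], [0.183, 0.039, -0.062], [0.183, 0.039, -0.062], [0.183, 0.039, -0.062], [0.183, 0.039, -0.062]] twist [-0.0, -0.001, 0.001]
per row mm 46.40177798317646 deg 2.25
slide [[0.175, -0.015, 0.06], [0.174, -0.022, 0.06], [0.173, -0.029, 0.06], [0.172, -0.035, 0.06], [0.17, -0.042, 0.06], [0.169, -0.049, 0.06], [0.167, -0.055, 0.06], [0.164, -0.062, 0.06]] twist [0.0, 0.0, 0.038]
```

Call:
play_rows(
  slide=[
    [0.183, 0.04, -0.08],
    [0.183, 0.04, -0.08],
    [0.183, 0.04, -0.062],
    [0.183, 0.04, -0.062],
    [0.183, 0.04, -0.062],
    [0.183, 0.04, -0.062],
    [0.183, 0.04, -0.04],
    [0.183, 0.04, -0.04],
  ],
  twist=[
    [0, 0, 0],
    [0, 0, 0],
    [0, 0, 0],
    [0, 0, 0],
    [0, 0, 0],
    [0, 0, 0],
    [0, 0, 0],
    [0, 0, 0],
  ],
)

```text
t: 2.55
tool_pos: [0.5498, 0.0252, 0.322]
orientation: [2.221, 2.221, 0.0]
force: [0.6, 0.0, 0.4]
opening: 0.0932
gripper_force: 0.0
```

Call:
play_rows(
  slide=[
    [0, 0, 0],
    [0, 0, 0],
    [0, 0, 0],
    [0, 0, 0],
    [0, 0, 0],
    [0, 0, 0],
    [0, 0, 0],
    [0, 0, 0],
  ],
  twist=[
    [0, 0, 0],
    [0, 0, 0],
    [0, 0, 0],
    [0, 0, 0],
    [0, 0, 0],
    [0, 0, 0],
    [0, 0, 0],
    [0, 0, 0],
  ],
)

```text
t: 3.35
tool_pos: [0.5498, 0.0231, 0.3215]
orientation: [2.222, 2.221, 0.0]
force: [0.5, 0.5, -0.4]
opening: 0.0932
gripper_force: 0.0
```

```bash
python3 - <<'E'
from h import *
snap('wrist','w_lamp')
p,M=pose()
print(p,M.round(3).tolist(),robot.read_state()['t'])
p,M=plan(p,M,[.52,.38,.2],72)
E
```

```text
[0.54980719 0.02319456 0.32154264] [[0.0, 1.0, 0.0], [1.0, -0.0, -0.0], [-0.0, 0.0, -1.0]] 3.4
per row mm 47.26441616918374 deg 2.249783337569606
slide [[0.178, -0.015, 0.061], [0.178, -0.022, 0.061], [0.177, -0.029, 0.061], [0.175, -0.036, 0.061], [0.174, -0.043, 0.061], [0.172, -0.049, 0.061], [0.17, -0.056, 0.061], [0.168, -0.063, 0.061]] twist [0.0, 0.0, 0.037]
```

View pics/w_lamp.png

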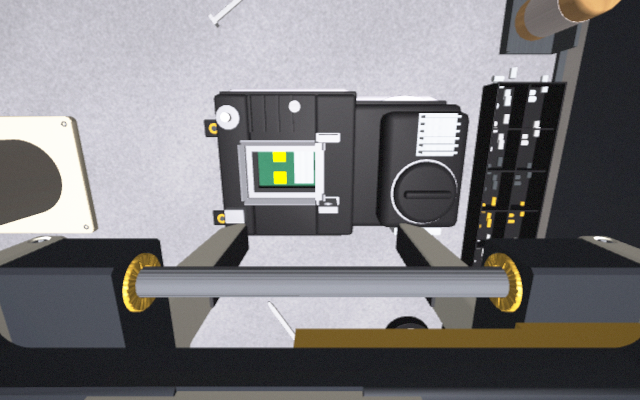

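The wrist view over the lamp shows the collar at (242..324, 141..204) and the ears at (328,137) and (328,203). Next I'll move over the cover and analyse both images.

Call:
play_rows(
  slide=[
    [0.178, -0.015, 0.061],
    [0.178, -0.022, 0.061],
    [0.177, -0.029, 0.061],
    [0.175, -0.036, 0.061],
    [0.174, -0.043, 0.061],
    [0.172, -0.049, 0.061],
    [0.17, -0.056, 0.061],
    [0.168, -0.063, 0.061],
  ],
  twist=[
    [0, 0, 0.037],
    [0, 0, 0.037],
    [0, 0, 0.037],
    [0, 0, 0.037],
    [0, 0, 0.037],
    [0, 0, 0.037],
    [0, 0, 0.037],
    [0, 0, 0.037],
  ],
)

```text
t: 4.2
tool_pos: [0.5187, 0.3821, 0.199]
orientation: [2.539, 1.85, 0.001]
force: [1.1, 0.5, -0.1]
opening: 0.0929
gripper_force: 0.0
```

Call:
play_rows(
  slide=[
    [0, 0, 0],
    [0, 0, 0],
    [0, 0, 0],
    [0, 0, 0],
    [0, 0, 0],
    [0, 0, 0],
    [0, 0, 0],
    [0, 0, 0],
  ],
  twist=[
    [0, 0, 0],
    [0, 0, 0],
    [0, 0, 0],
    [0, 0, 0],
    [0, 0, 0],
    [0, 0, 0],
    [0, 0, 0],
    [0, 0, 0],
  ],
  fingers=0.35,
)

```text
t: 5.0
tool_pos: [0.5193, 0.38, 0.1997]
orientation: [-2.538, -1.852, -0.0]
force: [0.1, -0.8, -0.3]
opening: 0.0337
gripper_force: 0.0
```

```bash
python3 - <<'E'
from h import *
snap('wrist','w_cov')
p,M=pose()
print(p,M.round(3).tolist(),robot.read_state()['opening'])
a,_=load('w_cov');b,_=load('w_lamp')
z=np.load('pics/w_cov.npz');fx,fy,cx,cy=z['K'];q=np.linalg.inv(z['T'])@[.518,.378,.01,1];u,v=int(fx*q[0]/q[2]+cx),int(fy*q[1]/q[2]+cy);print('crop0',u-66,v-50,)
A=cv2.resize(a[v-50:v+50,u-66:u+67],(800,600),interpolation=cv2.INTER_CUBIC)
cv2.imwrite('pics/c2.png',A[:,:,::-1])
B=cv2.resize(b[120:220,230:363],(798,600),interpolation=cv2.INTER_CUBIC)
cv2.imwrite('pics/c3.png',B[:,:,::-1])
E
```

```text
[0.51921171 0.3800466  0.19961449] [[0.305, 0.952, 0.0], [0.952, -0.305, 0.0], [0.0, 0.0, -1.0]] 0.03179588356549733
crop0 255 126
```

View pics/c2.png

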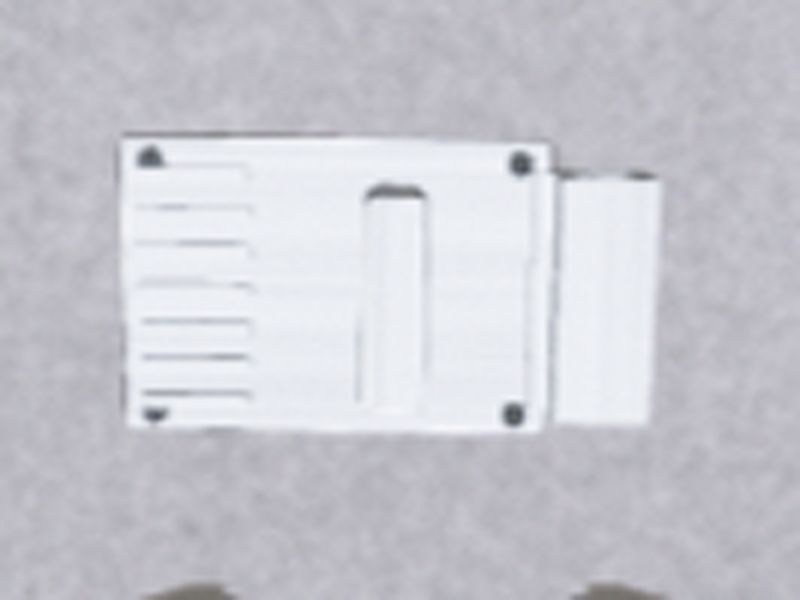

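View pics/c3.png

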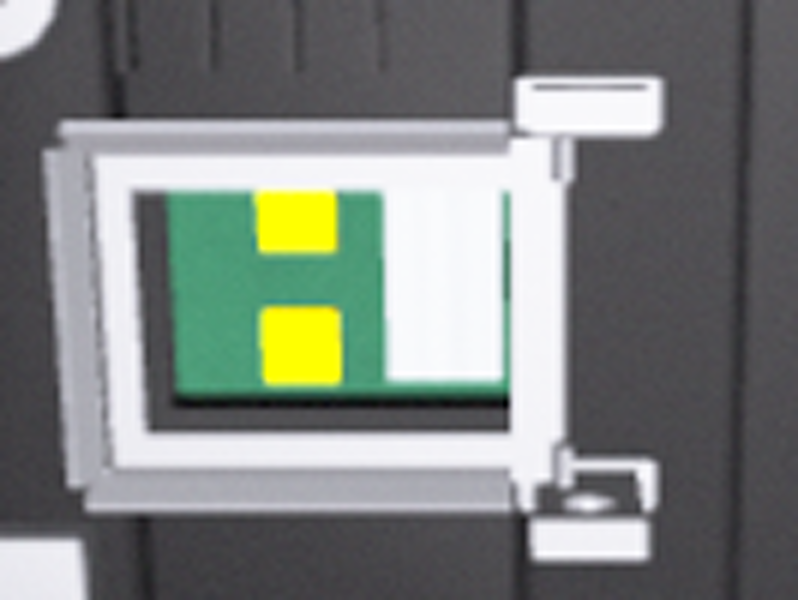

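In the crops, the cover's rib top runs (372..427, 197..415) and its plate corners are (121,137), (549,142), (543,430) and (128,430). The lamp's ear tops are centred at (588,111) and (590,538), and the collar floor is (95..565, 155..467).

```bash
python3 - <<'E'
from h import *
c=lambda u,v,h:ray('w_cov',255+(u+.5)*133/800-.5,126+(v+.5)/6-.5,h)
l=lambda u,v,h:ray('w_lamp',230+(u+.5)/6-.5,120+(v+.5)/6-.5,h)
a,b=l(588,111,.156),l(590,538,.156);d=a-b
print('ears',a.round(4),b.round(4),np.linalg.norm(d),'mid',((a+b)/2).round(4),'lamp x ang',np.degrees(np.arctan2(d[1],d[0]))-90)
print('collar outer top corners? ',[l(*q,.142).round(4).tolist() for q in[(62,122),(45,150),(88,510),(70,487),(562,137)]])
k=[c(*q,.006) for q in[(121,137),(549,142),(543,430),(128,430)]]
print('plate',[x.round(4).tolist() for x in k],np.mean(k,0).round(4))
print('angs',[np.degrees(np.arctan2(*(y-x)[1::-1])).round(2) for x,y in[(k[0],k[1]),(k[3],k[2])]],'len',[np.linalg.norm(y-x).round(4) for x,y in[(k[0],k[1]),(k[3],k[2]),(k[0],k[3])]])
r=[c(*q,.032) for q in[(372,197),(427,197),(422,415),(368,415)]];print('rib',np.mean(r,0).round(4),[np.linalg.norm(r[i]-r[i-1]).round(4) for i in range(4)])
u=(r[0]+r[1]-r[2]-r[3]);print('rib ang',np.degrees(np.arctan2(u[1],u[0]))-90)
br=[c(*q,.022) for q in[(658,180),(650,425),(556,178),(556,425)]];print('barrel',np.mean(br,0).round(4),[x.round(4).tolist() for x in br])
# depth checks
for n in('w_cov','w_lamp'):
  _,P=load(n)
_,P=load('w_cov');C=P[126:226,255:388];m=(C[...,2]>.028)&(C[...,2]<.04);print('rib depth',m.sum(),C[m].mean(0).round(4))
m=(C[...,2]>.003);print('all', cv2.minAreaRect((C[m][:,:2]*1000).astype(np.float32)))
_,P=load('w_lamp');C=P[120:220,300:363];m=(C[...,2]>.150)&(C[...,2]<.162)&(C[...,0]<.62)
for s in(1,-1):
  k=m&((C[...,1]-.025)*s>0);print('ear',k.sum(),C[k].mean(0).round(4))
E
```

```text
ears [0.5571 0.0748 0.156 ] [ 0.558  -0.0201  0.156 ] 0.09485694344726299 mid [0.5576 0.0274 0.156 ] lamp x ang 0.5200109469855363
collar outer top corners?  [[0.4408, 0.0719, 0.142], [0.4366, 0.0658, 0.142], [0.4405, -0.0173, 0.142], [0.4367, -0.0117, 0.142], [0.5517, 0.0686, 0.142]]
plate [[0.4685, 0.4348, 0.006], [0.5623, 0.4035, 0.006], [0.5412, 0.338, 0.006], [0.446, 0.3686, 0.006]] [0.5045 0.3862 0.006 ]
angs [np.float64(-18.45), np.float64(-17.78)] len [np.float64(0.0989), np.float64(0.1), np.float64(0.0699)]
rib [0.5184 0.3815 0.032 ] [np.float64(0.0489), np.float64(0.012), np.float64(0.0489), np.float64(0.0121)]
rib ang -19.016714070778676
barrel [0.563  0.3662 0.022 ] [[0.5821, 0.3896, 0.022], [0.5651, 0.3358, 0.022], [0.5606, 0.397, 0.022], [0.5444, 0.3424, 0.022]]
rib depth 370 [0.5175 0.3829 0.0312]
all ((514.8448486328125, 382.63238525390625), (70.20345306396484, 122.8656005859375), 71.39559173583984)
ear 140 [0.557  0.0749 0.1556]
ear 144 [ 0.5566 -0.0196  0.155 ]
```

Call:
play_rows(
  slide=[
    [0.006, -0.007, 0.1],
    [0, 0, 0.1],
    [0, 0, 0.1],
    [0, 0, 0.1],
    [0, 0, 0.1],
    [0, 0, 0.1],
    [0, 0, 0],
    [0, 0, 0],
  ],
  twist=[
    [0, 0, 0.008],
    [0, 0, 0],
    [0, 0, 0],
    [0, 0, 0],
    [0, 0, 0],
    [0, 0, 0],
    [0, 0, 0],
    [0, 0, 0],
  ],
  fingers=0.48,
)

```text
t: 5.85
tool_pos: [0.5176, 0.382, 0.0495]
orientation: [-2.545, -1.842, 0.002]
force: [0.3, -0.0, 0.5]
opening: 0.0244
gripper_force: 0.0
```

```bash
python3 - <<'E'
from h import *
p,M=pose();print(p,np.degrees(np.arctan2(M[1,0],M[0,0])))
snap('wrist','w_cov2');a,P=load('w_cov2');cv2.imwrite('pics/c4.png',a[100:400,120:520,::-1])
E
```

```text
[0.51757572 0.38201083 0.04952678] 71.78192362908189
```

View pics/c4.png

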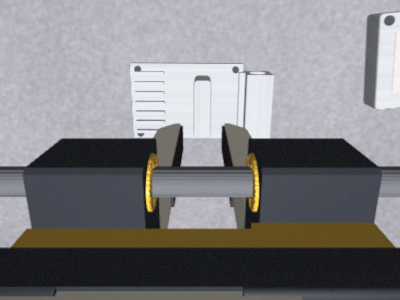

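The fingers are centred on the rib: it spans 194..211 between inner faces at 182 and 223. I'll go down and grip.

Call:
play_rows(
  slide=[
    [0, 0, 0.04],
    [0, 0, 0.04],
    [0, 0, 0.04],
    [0, 0, 0.04],
    [0, 0, 0],
    [0, 0, 0],
    [0, 0, 0],
    [0, 0, 0],
  ],
  twist=[
    [0, 0, 0],
    [0, 0, 0],
    [0, 0, 0],
    [0, 0, 0],
    [0, 0, 0],
    [0, 0, 0],
    [0, 0, 0],
    [0, 0, 0],
  ],
)

```text
t: 6.7
tool_pos: [0.5184, 0.3825, 0.0102]
orientation: [2.545, 1.842, 0.002]
force: [0.3, 0.5, -0.2]
opening: 0.024
gripper_force: 0.0
```

Call:
play_rows(
  slide=[
    [0, 0, 0],
    [0, 0, 0],
    [0, 0, 0],
    [0, 0, 0],
    [0, 0, 0],
    [0, 0, 0],
    [0, 0, 0],
    [0, 0, 0],
  ],
  twist=[
    [0, 0, 0],
    [0, 0, 0],
    [0, 0, 0],
    [0, 0, 0],
    [0, 0, 0],
    [0, 0, 0],
    [0, 0, 0],
    [0, 0, 0],
  ],
  fingers=1,
  force=40,
)

```text
t: 7.5
tool_pos: [0.5179, 0.3822, 0.0095]
orientation: [-2.545, -1.842, 0.0]
force: [0.4, -0.3, 0.1]
opening: 0.0003
gripper_force: 0.0
```

```bash
python3 - <<'E'
from h import *
p,M=pose();s=robot.read_state();print(p,M.round(3).tolist(),s['opening'],s['gripper_force'],s['t'])
p,M=plan(p,M,p+[0,0,.25],71.8)
# tool target: lamp angle .2, cover angle rel tool = -90
t=[.557-.048,.0275,.26]
p,M=plan(p,M,t,90.2)
E
```

```text
[0.51790116 0.38217229 0.00950373] [[0.313, 0.95, -0.0], [0.95, -0.313, -0.0], [-0.0, -0.0, -1.0]] 0.00026291851930407316 0.0 7.5
per row mm 31.25 deg 0.002850742402209713
slide [[-0.0, -0.0, -0.125], [-0.0, -0.0, -0.125], [-0.0, -0.0, -0.125], [-0.0, -0.0, -0.125], [-0.0, -0.0, -0.125], [-0.0, -0.0, -0.125], [-0.0, -0.0, -0.125], [-0.0, -0.0, -0.125]] twist [-0.0, 0.0, -0.0]
per row mm 44.3480389080513 deg 2.3000000000000003
slide [[-0.17, 0.051, -0.0], [-0.172, 0.044, -0.0], [-0.173, 0.037, -0.0], [-0.175, 0.03, -0.0], [-0.176, 0.023, -0.0], [-0.177, 0.016, -0.0], [-0.177, 0.009, -0.0], [-0.177, 0.002, -0.0]] twist [0.0, 0.0, -0.038]
```

The fingers shut on nothing, so I'll take a look.

```bash
python3 - <<'E'
from h import *
snap('wrist','w_cov3');a,P=load('w_cov3');cv2.imwrite('pics/c5.png',a[60:360,120:520,::-1])
z=np.load('pics/w_cov3.npz');fx,fy,cx,cy=z['K'];print(z['T'].round(3).tolist(),z['K'])
for X in([.518,.382,.0095],[.518,.382,.032]):
  q=np.linalg.inv(z['T'])@[*X,1];print(fx*q[0]/q[2]+cx-120,fy*q[1]/q[2]+cy-60)
E
```

```text
[[0.95, -0.304, -0.077, 0.539], [-0.313, -0.921, -0.231, 0.445], [-0.0, 0.244, -0.97, 0.214], [0.0, 0.0, 0.0, 1.0]] [282.84195209 282.84195209 321.91316586 197.73784683]
201.42215158698212 156.656900989313
201.354156594308 166.8699500046505
```

View pics/c5.png

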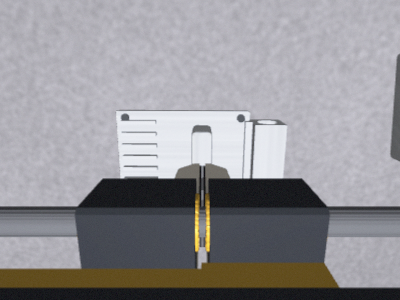

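```bash
python3 - <<'E'
from h import *
a,P=load('w_cov3')
for u,v in[(116,111),(250,111),(201,127),(201,140),(201,155),(190,172),(212,172),(175,200),(270,150),(130,150)]:print(u,v,P[v+60,u+120].round(3))
for q in[(116,111),(250,111)]:print(ray('w_cov3',q[0]+120,q[1]+60,.006).round(4))
print(ray('w_cov3',194+120,130+60,.032).round(4),ray('w_cov3',211+120,130+60,.032).round(4))
E
```

```text
116 111 [0.468 0.434 0.005]
250 111 [0.563 0.402 0.   ]
201 127 [0.525 0.405 0.017]
201 140 [0.524 0.4   0.032]
201 155 [0.52  0.39  0.031]
190 172 [0.515 0.392 0.063]
212 172 [0.526 0.387 0.062]
175 200 [0.523 0.417 0.152]
270 150 [0.567 0.375 0.022]
130 150 [0.467 0.403 0.006]
[0.4688 0.4343 0.006 ]
[0.5628 0.4033 0.006 ]
[0.5215 0.4079 0.032 ] [0.5321 0.4044 0.032 ]
```

```bash
python3 - <<'E'
from h import *
a,P=load('w_cov3')
for v in range(158,182,2):print(v,[(u,P[v+60,u+120].round(3).tolist()) for u in(184,195,201,206)])
print()
a,P=load('w_cov2')
for v in range(120,150,4):print(v,[(u,P[v+100,u+120].round(3).tolist()) for u in(165,175,228)])
E
python3 - <<'E'
import sys;sys.path.insert(0,'.')
import os;os.chdir('.')
from h import *
a,P=load('w_cov3');c=cv2.resize(a[200:260,270:370],None,fx=8,fy=8,interpolation=cv2.INTER_CUBIC);c[:]=np.clip(c.astype(float)*1.0,0,255);cv2.imwrite('pics/c6.png',c[:,:,::-1])
E
```

```text
158 [(184, [0.505, 0.384, 0.006]), (195, [0.516, 0.389, 0.032]), (201, [0.52, 0.388, 0.032]), (206, [0.523, 0.387, 0.031])]
160 [(184, [0.504, 0.382, 0.005]), (195, [0.515, 0.388, 0.032]), (201, [0.519, 0.387, 0.032]), (206, [0.522, 0.385, 0.031])]
162 [(184, [0.503, 0.381, 0.005]), (195, [0.515, 0.387, 0.032]), (201, [0.519, 0.386, 0.033]), (206, [0.522, 0.384, 0.032])]
164 [(184, [0.503, 0.379, 0.006]), (195, [0.517, 0.391, 0.049]), (201, [0.518, 0.384, 0.031]), (206, [0.523, 0.389, 0.048])]
166 [(184, [0.511, 0.393, 0.054]), (195, [0.517, 0.391, 0.053]), (201, [0.52, 0.388, 0.049]), (206, [0.523, 0.389, 0.053])]
168 [(184, [0.511, 0.393, 0.057]), (195, [0.517, 0.391, 0.056]), (201, [0.52, 0.389, 0.053]), (206, [0.523, 0.389, 0.056])]
170 [(184, [0.511, 0.393, 0.06]), (195, [0.517, 0.391, 0.06]), (201, [0.52, 0.388, 0.055]), (206, [0.523, 0.389, 0.06])]
172 [(184, [0.511, 0.393, 0.063]), (195, [0.517, 0.391, 0.063]), (201, [0.52, 0.388, 0.059]), (206, [0.523, 0.389, 0.063])]
174 [(184, [0.512, 0.393, 0.067]), (195, [0.517, 0.391, 0.065]), (201, [0.52, 0.389, 0.063]), (206, [0.523, 
[... 442 characters left out ...]
 0.005]), (228, [0.535, 0.357, 0.005])]
124 [(165, [0.479, 0.372, 0.006]), (175, [0.505, 0.395, 0.089]), (228, [0.536, 0.385, 0.09])]
128 [(165, [0.5, 0.396, 0.097]), (175, [0.506, 0.395, 0.097]), (228, [0.535, 0.385, 0.096])]
132 [(165, [0.501, 0.396, 0.103]), (175, [0.506, 0.394, 0.103]), (228, [0.535, 0.385, 0.104])]
136 [(165, [0.501, 0.396, 0.109]), (175, [0.507, 0.394, 0.109]), (228, [0.534, 0.385, 0.109])]
140 [(165, [0.502, 0.396, 0.115]), (175, [0.507, 0.394, 0.115]), (228, [0.534, 0.385, 0.115])]
144 [(165, [0.503, 0.396, 0.12]), (175, [0.507, 0.393, 0.118]), (228, [0.533, 0.385, 0.118])]
148 [(165, [0.504, 0.395, 0.125]), (175, [0.507, 0.392, 0.121]), (228, [0.533, 0.384, 0.122])]
```

View pics/c6.png

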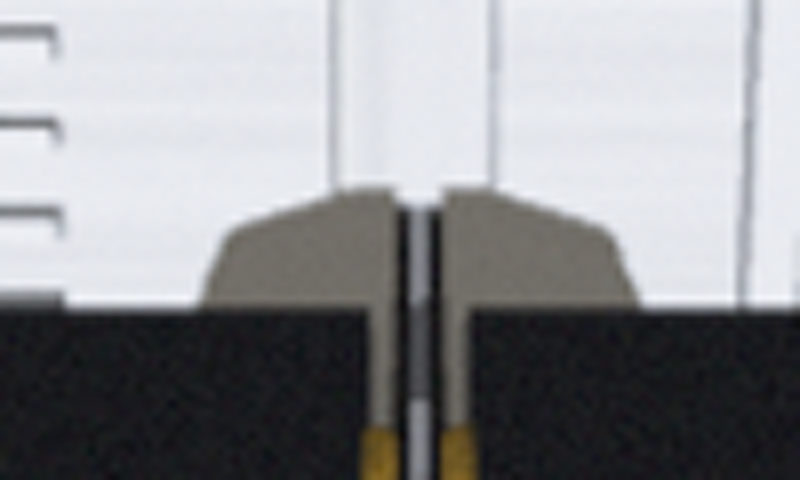

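The crop shows that the real fingertips end at z≈0.049 while the reported TCP z is 0.0095. In the earlier picture they were at 0.089 against a reported 0.0495. So the tips sit about 39 mm above the reported TCP, while xy agrees. The grasp closed above the rib and the cover hasn't moved. I'll reopen, go 39 mm lower and watch the force.

Call:
play_rows(
  slide=[
    [0, 0, 0],
    [0, 0, 0],
    [0, 0, 0],
    [0, 0, 0.038],
    [0, 0, 0.038],
    [0, 0, 0.038],
    [0, 0, 0.038],
    [0, 0, 0],
  ],
  twist=[
    [0, 0, 0],
    [0, 0, 0],
    [0, 0, 0],
    [0, 0, 0],
    [0, 0, 0],
    [0, 0, 0],
    [0, 0, 0],
    [0, 0, 0],
  ],
  fingers=0.46,
)

```text
t: 8.35
tool_pos: [0.5162, 0.3811, -0.0312]
orientation: [-2.545, -1.841, 0.006]
force: [-0.5, 0.5, 0.5]
opening: 0.0247
gripper_force: 0.0
```

Call:
play_rows(
  slide=[
    [0, 0, 0],
    [0, 0, 0],
    [0, 0, 0],
    [0, 0, 0],
    [0, 0, 0],
    [0, 0, 0],
    [0, 0, 0],
    [0, 0, 0],
  ],
  twist=[
    [0, 0, 0],
    [0, 0, 0],
    [0, 0, 0],
    [0, 0, 0],
    [0, 0, 0],
    [0, 0, 0],
    [0, 0, 0],
    [0, 0, 0],
  ],
  fingers=1,
)

```text
t: 9.15
tool_pos: [0.5182, 0.3823, -0.0281]
orientation: [2.545, 1.842, 0.001]
force: [0.0, -1.1, 1.9]
opening: 0.0135
gripper_force: 40.0
```

```bash
python3 - <<'E'
from h import *
p,M=pose();s=robot.read_state();print(p,s['opening'],s['gripper_force'],s['t'])
snap('wrist','w_cov4');a,P=load('w_cov4')
for v in range(150,190,4):print(v,[(u,P[v+60,u+120].round(3).tolist()) for u in(180,201,215)])
E
```

```text
[ 0.5181715   0.38231585 -0.0281159 ] 0.013471090137887418 39.99832034111023 9.15
150 [(180, [0.51, 0.401, 0.005]), (201, [0.525, 0.404, 0.031]), (215, [0.531, 0.394, 0.006])]
154 [(180, [0.509, 0.398, 0.006]), (201, [0.525, 0.402, 0.032]), (215, [0.53, 0.391, 0.005])]
158 [(180, [0.509, 0.396, 0.005]), (201, [0.524, 0.4, 0.032]), (215, [0.53, 0.389, 0.005])]
162 [(180, [0.508, 0.394, 0.006]), (201, [0.523, 0.398, 0.032]), (215, [0.529, 0.386, 0.006])]
166 [(180, [0.509, 0.394, 0.016]), (201, [0.522, 0.395, 0.031]), (215, [0.528, 0.386, 0.012])]
170 [(180, [0.509, 0.393, 0.021]), (201, [0.522, 0.393, 0.032]), (215, [0.528, 0.386, 0.019])]
174 [(180, [0.51, 0.394, 0.028]), (201, [0.521, 0.391, 0.031]), (215, [0.528, 0.387, 0.026])]
178 [(180, [0.51, 0.393, 0.033]), (201, [0.52, 0.389, 0.031]), (215, [0.528, 0.386, 0.03])]
182 [(180, [0.51, 0.393, 0.039]), (201, [0.52, 0.386, 0.031]), (215, [0.527, 0.386, 0.036])]
186 [(180, [0.511, 0.394, 0.046]), (201, [0.519, 0.385, 0.032]), (215, [0.527, 0.387, 0.042])]
```

The rib is gripped (13.5 mm at 40 N). I'll lift it and carry it over the opening.

```bash
python3 - <<'E'
from h import *
p,M=pose()
p,M=plan(p,M,p+[0,0,.25],71.8)
p,M=plan(p,M,[.509,.028,.222],90.2)
E
```

```text
per row mm 31.25 deg 0.004914500185740375
slide [[0.0, 0.0, -0.125], [0.0, 0.0, -0.125], [0.0, 0.0, -0.125], [0.0, 0.0, -0.125], [0.0, 0.0, -0.125], [0.0, 0.0, -0.125], [0.0, 0.0, -0.125], [0.0, 0.0, -0.125]] twist [0.0, -0.0, -0.0]
per row mm 44.30491577633263 deg 2.3000000000000003
slide [[-0.17, 0.051, -0.0], [-0.172, 0.044, -0.0], [-0.173, 0.037, -0.0], [-0.175, 0.03, -0.0], [-0.176, 0.023, -0.0], [-0.176, 0.016, -0.0], [-0.177, 0.009, -0.0], [-0.177, 0.002, -0.0]] twist [0.0, 0.0, -0.038]
```

Call:
play_rows(
  slide=[
    [0, 0, -0.04],
    [0, 0, -0.12],
    [0, 0, -0.16],
    [0, 0, -0.16],
    [0, 0, -0.16],
    [0, 0, -0.16],
    [0, 0, -0.14],
    [0, 0, -0.06],
  ],
  twist=[
    [0, 0, 0],
    [0, 0, 0],
    [0, 0, 0],
    [0, 0, 0],
    [0, 0, 0],
    [0, 0, 0],
    [0, 0, 0],
    [0, 0, 0],
  ],
)

```text
t: 10.0
tool_pos: [0.5193, 0.383, 0.2268]
orientation: [2.545, 1.841, 0.01]
force: [0.6, 0.8, -1.6]
opening: 0.0132
gripper_force: 40.0
```

Call:
play_rows(
  slide=[
    [-0.17, 0.051, 0],
    [-0.172, 0.044, 0],
    [-0.173, 0.037, 0],
    [-0.175, 0.03, 0],
    [-0.176, 0.023, 0],
    [-0.176, 0.016, 0],
    [-0.177, 0.009, 0],
    [-0.177, 0.002, 0],
  ],
  twist=[
    [0, 0, -0.038],
    [0, 0, -0.038],
    [0, 0, -0.038],
    [0, 0, -0.038],
    [0, 0, -0.038],
    [0, 0, -0.038],
    [0, 0, -0.038],
    [0, 0, -0.038],
  ],
)

```text
t: 10.8
tool_pos: [0.5068, 0.0261, 0.2203]
orientation: [-2.218, -2.223, 0.002]
force: [0.6, -1.4, -2.1]
opening: 0.0138
gripper_force: 40.0
```

Call:
play_rows(
  slide=[
    [0, 0, 0.04],
    [0, 0, 0.04],
    [0, 0, 0.04],
    [0, 0, 0.04],
    [0, 0, 0],
    [0, 0, 0],
    [0, 0, 0],
    [0, 0, 0],
  ],
  twist=[
    [0, 0, 0],
    [0, 0, 0],
    [0, 0, 0],
    [0, 0, 0],
    [0, 0, 0],
    [0, 0, 0],
    [0, 0, 0],
    [0, 0, 0],
  ],
)

```text
t: 11.6
tool_pos: [0.5084, 0.0281, 0.1822]
orientation: [2.22, 2.222, 0.001]
force: [-0.0, -0.1, -3.1]
opening: 0.0137
gripper_force: 40.0
```

```bash
python3 - <<'E'
from h import *
p,M=pose();s=robot.read_state();print(p,M.round(4).tolist(),s['opening'],s['gripper_force'],s['t'])
snap('wrist','w_pl1');snap('scene','s_pl1')
a,P=load('w_pl1');
# underside height of plate via depth around predicted plate points
z=np.load('pics/w_pl1.npz');fx,fy,cx,cy=z['K']
def pr(X):
  q=np.linalg.inv(z['T'])@[*X,1];return int(fx*q[0]/q[2]+cx),int(fy*q[1]/q[2]+cy)
zu=p[2]+.028;o=np.array([p[0]-.014,p[1]-.0006,zu])
for d in([-.03,.03,.01],[.03,.03,.006],[.062,.02,.022],[.062,.0,.022],[.014,.02,.032],[.014,.01,.032]):
  u,v=pr(o+d);print(d,u,v,(P[v,u]-o).round(4))
B=cv2.resize(a[80:260,200:440],None,fx=3.3,fy=3.3,interpolation=cv2.INTER_CUBIC);cv2.imwrite('pics/c7.png',B[:,:,::-1])
E
```

```text
[0.5083947  0.0280552  0.18220238] [[-0.0007, 1.0, 0.0011], [1.0, 0.0007, -0.0001], [-0.0001, 0.0011, -1.0]] 0.01366009893144164 39.996914863586426 11.6
[-0.03, 0.03, 0.01] 248 189 [-0.0314  0.0292  0.0061]
[0.03, 0.03, 0.006] 347 187 [0.0294 0.0305 0.0063]
[0.062, 0.02, 0.022] 406 210 [0.0615 0.0208 0.0229]
[0.062, 0.0, 0.022] 403 243 [0.0367 0.0348 0.1024]
[0.014, 0.02, 0.032] 321 216 [0.0136 0.0203 0.0323]
[0.014, 0.01, 0.032] 321 233 [0.0135 0.0105 0.0321]
```

```bash
python3 - <<'E'
from h import *
a,P=load('w_pl1');X=P.reshape(-1,3);zu=.210
def edges(m,n):
  Q=X[m]; print(n,m.sum(),'x',np.percentile(Q[:,0],[1,99]).round(4),'y',np.percentile(Q[:,1],[1,99]).round(4),'z',np.median(Q[:,2]).round(4))
b=(abs(X[:,2]-zu-.022)<.004)&(X[:,0]>.535)&(X[:,0]<.6)&(abs(X[:,1]-.03)<.06);edges(b,'barrel')
pl=(abs(X[:,2]-zu-.006)<.003)&(abs(X[:,0]-.5)<.07)&(abs(X[:,1]-.03)<.06);edges(pl,'plate')
e=(abs(X[:,2]-.156)<.004)&(X[:,0]>.535)&(X[:,0]<.6)&(X[:,1]>.05)&(X[:,1]<.1);edges(e,'ear')
# plate +y edge angle
Q=X[pl];bx=np.arange(.45,.54,.006);yy=[Q[abs(Q[:,0]-x)<.003][:,1].max() for x in bx];print(np.round(yy,4),np.degrees(np.polyfit(bx,yy,1)[0]))
L=load('w_lamp')[1].reshape(-1,3)
for s in(1,-1):
  m=(L[:,2]>.152)&(L[:,2]<.16)&(abs(L[:,0]-.557)<.03)&(abs(L[:,1]-.0275-s*.0475)<.012);Q=L[m];print('earL',m.sum(),np.percentile(Q[:,0],[1,99]).round(4),np.percentile(Q[:,1],[1,99]).round(4))
m=(abs(L[:,2]-.142)<.003)&(L[:,0]<.6)&(L[:,0]>.42)&(abs(L[:,1]-.0275)<.055);Q=L[m];print('lip',m.sum(),np.percentile(Q[:,0],[1,99]).round(4),np.percentile(Q[:,1],[1,99]).round(4))
E
```

```text
barrel 1647 x [0.545 0.567] y [0.0314 0.0552] z 0.2319
plate 6780 x [0.4454 0.558 ] y [0.0263 0.062 ] z 0.2159
ear 359 x [0.5447 0.5703] y [0.0708 0.0789] z 0.1556
[0.0621 0.0622 0.0622 0.0624 0.062  0.0621 0.0623 0.0621 0.0622 0.0621
 0.0622 0.0621 0.0624 0.0622 0.0622 0.0622] 0.03652092855072505
earL 140 [0.5449 0.5692] [0.0711 0.0787]
earL 132 [0.5445 0.5691] [-0.0243 -0.0152]
lip 694 [0.4357 0.5522] [-0.0171  0.0718]
```

View pics/c7.png

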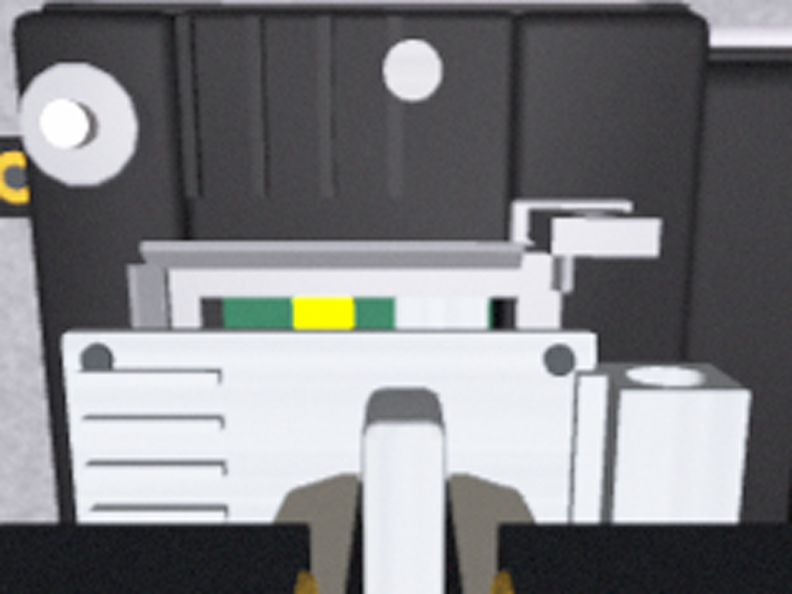

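The last crop shows the cover level over the collar, with the barrel between the ears in x (barrel x centre 0.556, ear centre 0.5573). I'll shift it 1.3 mm and lower it.

Call:
play_rows(
  slide=[
    [0.002, 0.005, 0.052],
    [0, 0, 0.052],
    [0, 0, 0.052],
    [0, 0, 0.052],
    [0, 0, 0.052],
    [0, 0, 0],
    [0, 0, 0],
    [0, 0, 0],
  ],
  twist=[
    [0, 0, 0],
    [0, 0, 0],
    [0, 0, 0],
    [0, 0, 0],
    [0, 0, 0],
    [0, 0, 0],
    [0, 0, 0],
    [0, 0, 0],
  ],
)

```text
t: 12.5
tool_pos: [0.5097, 0.0283, 0.1172]
orientation: [2.221, 2.221, 0.001]
force: [1.7, -0.2, -2.3]
opening: 0.0139
gripper_force: 40.0
```

Call:
play_rows(
  slide=[
    [0, 0, 0.01],
    [0, 0, 0.01],
    [0, 0, 0.01],
    [0, 0, 0.01],
    [0, 0, 0.01],
    [0, 0, 0],
    [0, 0, 0],
    [0, 0, 0],
  ],
  twist=[
    [0, 0, 0],
    [0, 0, 0],
    [0, 0, 0],
    [0, 0, 0],
    [0, 0, 0],
    [0, 0, 0],
    [0, 0, 0],
    [0, 0, 0],
  ],
)

```text
t: 13.3
tool_pos: [0.5093, 0.0283, 0.1041]
orientation: [2.221, 2.222, 0.0]
force: [-0.4, -0.2, -2.2]
opening: 0.0138
gripper_force: 40.0
```

```bash
python3 - <<'E'
from h import *
p,M=pose();s=robot.read_state();print(p,M.round(4).tolist(),s['opening'],s['force'],s['t'])
E
```

```text
[0.5092935  0.02831066 0.10413537] [[-0.0003, 1.0, 0.0002], [1.0, 0.0003, -0.0], [-0.0, 0.0002, -1.0]] 0.013793216680415986 [-0.39137362 -0.20812929 -2.19989219] 13.3
```

Call:
play_rows(
  slide=[
    [0, 0, 0.004],
    [0, 0, 0.004],
    [0, 0, 0.003],
    [0, 0, 0],
    [0, 0, 0],
    [0, 0, 0],
    [0, 0, 0],
    [0, 0, 0],
  ],
  twist=[
    [0, 0, 0],
    [0, 0, 0],
    [0, 0, 0],
    [0, 0, 0],
    [0, 0, 0],
    [0, 0, 0],
    [0, 0, 0],
    [0, 0, 0],
  ],
)

```text
t: 14.1
tool_pos: [0.5093, 0.0283, 0.1018]
orientation: [2.221, 2.222, 0.0]
force: [-3.7, 0.4, 6.3]
opening: 0.0137
gripper_force: 40.0
```

```bash
cat >> h.py <<'E'
def cov(f,zu):
  X=load(f)[1].reshape(-1,3)
  def e(m,n):
    Q=X[m]; print(n,m.sum(),'x',np.percentile(Q[:,0],[1,99]).round(4),'y',np.percentile(Q[:,1],[1,99]).round(4),'z',np.median(Q[:,2]).round(4))
  e((abs(X[:,2]-zu-.022)<.003)&(X[:,0]>.535)&(X[:,0]<.6)&(abs(X[:,1]-.0276)<.038),'barrel')
  e((abs(X[:,2]-.156)<.003)&(X[:,0]>.535)&(X[:,0]<.6)&(X[:,1]>.064)&(X[:,1]<.1),'ear+')
  m=(abs(X[:,2]-zu-.006)<.002)&(abs(X[:,0]-.5)<.035)&(abs(X[:,1]-.0276)<.033);Q=X[m]
  c=np.linalg.lstsq(np.c_[Q[:,:2]-[.5,.03],np.ones(len(Q))],Q[:,2],rcond=None)[0];print('plate tilt',c.round(4),m.sum())
E
python3 - <<'E'
from h import *
p,M=pose();s=robot.read_state();print(p,s['force'],s['t'])
snap('wrist','w_pl2');cov('w_pl2',p[2]+.028)
E
```

```text
[0.50928474 0.02832297 0.10179992] [-3.72922758  0.3890709   6.26239515] 14.1
barrel 1608 x [0.5461 0.568 ] y [0.0317 0.0554] z 0.1516
ear+ 846 x [0.5448 0.5703] y [0.0704 0.0791] z 0.1556
plate tilt [-1.300e-03 -1.000e-04  1.356e-01] 4122
```

Seated (contact of about 8 N, plate top at 0.1356). I'll release and rise.

Call:
play_rows(
  slide=[
    [0, 0, 0],
    [0, 0, 0],
    [0, 0, 0],
    [0, 0, 0],
    [0, 0, 0],
    [0, 0, -0.03],
    [0, 0, -0.06],
    [0, 0, -0.08],
  ],
  twist=[
    [0, 0, 0],
    [0, 0, 0],
    [0, 0, 0],
    [0, 0, 0],
    [0, 0, 0],
    [0, 0, 0],
    [0, 0, 0],
    [0, 0, 0],
  ],
  fingers=0.46,
)

```text
t: 14.95
tool_pos: [0.5087, 0.0283, 0.1446]
orientation: [-2.221, -2.221, 0.001]
force: [1.3, 0.4, 0.5]
opening: 0.0249
gripper_force: 0.0
```

Call:
play_rows(
  slide=[
    [0, 0, -0.12],
    [0, 0, -0.12],
    [0, 0, -0.12],
    [0, 0, -0.1],
    [0, 0, 0],
    [0, 0, 0],
    [0, 0, 0],
    [0, 0, 0],
  ],
  twist=[
    [0, 0, 0],
    [0, 0, 0],
    [0, 0, 0],
    [0, 0, 0],
    [0, 0, 0],
    [0, 0, 0],
    [0, 0, 0],
    [0, 0, 0],
  ],
)

```text
t: 15.75
tool_pos: [0.5084, 0.0283, 0.2574]
orientation: [-2.22, -2.22, 0.002]
force: [-0.3, -0.8, -0.6]
opening: 0.0247
gripper_force: 0.0
```

```bash
python3 - <<'E'
from h import *
p,M=pose();s=robot.read_state();print(p,s['opening'],s['force'],s['t'])
snap('wrist','w_pl3');cov('w_pl3',.13)
# pin from w_pin depth
a,P=load('w_pin');X=P.reshape(-1,3)
m=(X[:,2]>.020)&(X[:,2]<.032)&(abs(X[:,0]-.5)<.06)&(abs(X[:,1]+.38)<.06);Q=X[m][:,:2];print('grip',m.sum(),Q.mean(0),cv2.minAreaRect((Q*1000).astype(np.float32)))
m=(X[:,2]>.005)&(X[:,2]<.014)&(X[:,0]>.42)&(X[:,0]<.5)&(X[:,1]>-.38)&(X[:,1]<-.25);Q=X[m][:,:2];print('rod',m.sum(),Q.mean(0),cv2.minAreaRect((Q*1000).astype(np.float32)))
p,M=plan(p,M,[.48,-.20,p[2]],90)
p,M=plan(p,M,[.51,-.39,.15],120)
E
```

```text
[0.50842042 0.02834666 0.25739546] 0.0247391184004903 [-0.30232841 -0.80833799 -0.61524696] 15.75
barrel 996 x [0.5458 0.5677] y [-0.0004  0.0554] z 0.1515
ear+ 200 x [0.5445 0.5702] y [0.071  0.0784] z 0.1555
plate tilt [ 0.0003 -0.0003  0.1356] 2578
grip 392 [ 0.50981847 -0.38551241] ((510.0948181152344, -386.212890625), (18.676559448242188, 43.30588150024414), 31.15411376953125)
rod 584 [ 0.46815058 -0.31724542] ((468.30206298828125, -317.2309875488281), (12.301718711853027, 120.77100372314453), 29.553316116333008)
per row mm 28.763561382780836 deg 0.01695261954327253
slide [[-0.114, -0.014, 0.0], [-0.114, -0.014, 0.0], [-0.114, -0.014, 0.0], [-0.114, -0.014, 0.0], [-0.114, -0.014, 0.0], [-0.114, -0.014, 0.0], [-0.114, -0.014, 0.0], [-0.114, -0.014, 0.0]] twist [-0.0, -0.0, 0.0]
per row mm 27.537980912669127 deg 3.7499999999999982
slide [[-0.095, 0.015, 0.054], [-0.096, 0.009, 0.054], [-0.096, 0.002, 0.054], [-0.096, -0.004, 0.054], [-0.096, -0.01, 0.054], [-0.095, -0.016, 0.054], [-0.094, -0.022, 0.054], [-0.092, -0.029, 0.054]] twist [0.0, 0.0, -0.062]
```

The cover is seated (barrel centre (0.5568, 0.0275), flat). Now for the pin.

Call:
play_rows(
  slide=[
    [-0.114, -0.014, 0],
    [-0.114, -0.014, 0],
    [-0.114, -0.014, 0],
    [-0.114, -0.014, 0],
    [-0.114, -0.014, 0],
    [-0.114, -0.014, 0],
    [-0.114, -0.014, 0],
    [-0.114, -0.014, 0],
  ],
  twist=[
    [0, 0, 0],
    [0, 0, 0],
    [0, 0, 0],
    [0, 0, 0],
    [0, 0, 0],
    [0, 0, 0],
    [0, 0, 0],
    [0, 0, 0],
  ],
  fingers=0.1,
)

```text
t: 16.6
tool_pos: [0.4806, -0.2006, 0.2579]
orientation: [-2.22, -2.221, 0.001]
force: [0.7, -0.0, -0.2]
opening: 0.0418
gripper_force: 0.0
```

Call:
play_rows(
  slide=[
    [-0.095, 0.015, 0.054],
    [-0.096, 0.009, 0.054],
    [-0.096, 0.002, 0.054],
    [-0.096, -0.004, 0.054],
    [-0.096, -0.01, 0.054],
    [-0.095, -0.016, 0.054],
    [-0.094, -0.022, 0.054],
    [-0.092, -0.029, 0.054],
  ],
  twist=[
    [0, 0, -0.062],
    [0, 0, -0.062],
    [0, 0, -0.062],
    [0, 0, -0.062],
    [0, 0, -0.062],
    [0, 0, -0.062],
    [0, 0, -0.062],
    [0, 0, -0.062],
  ],
)

```text
t: 17.4
tool_pos: [0.5107, -0.3906, 0.149]
orientation: [-1.572, -2.718, -0.001]
force: [0.3, 0.1, -0.3]
opening: 0.042
gripper_force: 0.0
```

Call:
play_rows(
  slide=[
    [0, 0, 0],
    [0, 0, 0],
    [0, 0, 0],
    [0, 0, 0],
    [0, 0, 0],
    [0, 0, 0],
    [0, 0, 0],
    [0, 0, 0],
  ],
  twist=[
    [0, 0, 0],
    [0, 0, 0],
    [0, 0, 0],
    [0, 0, 0],
    [0, 0, 0],
    [0, 0, 0],
    [0, 0, 0],
    [0, 0, 0],
  ],
)

```text
t: 18.2
tool_pos: [0.5111, -0.3899, 0.1509]
orientation: [1.576, 2.718, -0.0]
force: [0.1, -0.6, 0.4]
opening: 0.0419
gripper_force: 0.0
```

```bash
cat >> h.py <<'E'
def pin(f):
  a,P=load(f);X=P.reshape(-1,3)
  m=(X[:,2]>.022)&(X[:,2]<.030)&(abs(X[:,0]-.51)<.05)&(abs(X[:,1]+.386)<.05);g=X[m][:,:2]
  b=cv2.minAreaRect((g*1000).astype(np.float32));print('grip',m.sum(),g.mean(0).round(4),np.round(b[0],1),np.round(b[1],1),b[2])
  m=(X[:,2]>.005)&(X[:,2]<.013)&(X[:,0]>.42)&(X[:,0]<.5)&(X[:,1]>-.38)&(X[:,1]<-.25);r=X[m][:,:2]
  l=cv2.fitLine(r.astype(np.float32),cv2.DIST_HUBER,0,.01,.01).ravel();b=cv2.minAreaRect((r*1000).astype(np.float32))
  print('rod',len(r),np.round(b[0],1),np.round(b[1],1),b[2],'line',l.round(4),np.degrees(np.arctan2(l[1],l[0]))%180)
E
python3 - <<'E'
from h import *
p,M=pose();s=robot.read_state();print(p,M.round(4).tolist(),s['opening'],s['t'])
snap('wrist','w_pin2');pin('w_pin2')
E
```

```text
[ 0.51114403 -0.38989684  0.15091044] [[-0.4967, 0.8679, 0.0002], [0.8679, 0.4967, -0.0001], [-0.0002, 0.0001, -1.0]] 0.041893602541026 18.2
grip 538 [ 0.5098 -0.3862] [ 510.3 -387. ] [18.6 43.7] 32.80005645751953
rod 845 [ 468.2 -317.7] [ 12.2 120.5] 29.481660842895508 line [ 0.5179 -0.8554  0.4671 -0.316 ] 121.193535
```

Call:
play_rows(
  slide=[
    [0.014, 0.003, 0.115],
    [0, 0, 0.115],
    [0, 0, 0.115],
    [0, 0, 0.115],
    [0, 0, 0.115],
    [0, 0, 0.115],
    [0, 0, 0.023],
    [0, 0, 0.023],
  ],
  twist=[
    [0, 0, -0.023],
    [0, 0, 0],
    [0, 0, 0],
    [0, 0, 0],
    [0, 0, 0],
    [0, 0, 0],
    [0, 0, 0],
    [0, 0, 0],
  ],
)

```text
t: 19.05
tool_pos: [0.5097, -0.3864, -0.0336]
orientation: [-1.543, -2.735, -0.0]
force: [-0.3, 0.0, 0.6]
opening: 0.0421
gripper_force: 0.0
```

Call:
play_rows(
  slide=[
    [0, 0, 0],
    [0, 0, 0],
    [0, 0, 0],
    [0, 0, 0],
    [0, 0, 0],
    [0, 0, 0],
    [0, 0, 0],
    [0, 0, 0],
  ],
  twist=[
    [0, 0, 0],
    [0, 0, 0],
    [0, 0, 0],
    [0, 0, 0],
    [0, 0, 0],
    [0, 0, 0],
    [0, 0, 0],
    [0, 0, 0],
  ],
)

```text
t: 19.85
tool_pos: [0.51, -0.3866, -0.0333]
orientation: [-1.543, -2.736, -0.0]
force: [-0.2, -0.4, -0.5]
opening: 0.0424
gripper_force: 0.0
```

Call:
play_rows(
  slide=[
    [0, 0, 0],
    [0, 0, 0],
    [0, 0, 0],
    [0, 0, 0],
    [0, 0, 0],
    [0, 0, 0],
    [0, 0, 0],
    [0, 0, 0],
  ],
  twist=[
    [0, 0, 0],
    [0, 0, 0],
    [0, 0, 0],
    [0, 0, 0],
    [0, 0, 0],
    [0, 0, 0],
    [0, 0, 0],
    [0, 0, 0],
  ],
  fingers=1,
  force=40,
)

```text
t: 20.65
tool_pos: [0.51, -0.3866, -0.0333]
orientation: [-1.543, -2.736, -0.0]
force: [-0.3, 0.3, 0.8]
opening: 0.0176
gripper_force: 40.0
```

```bash
python3 - <<'E'
from h import *
p,M=pose();s=robot.read_state();print(p,M.round(4).tolist(),s['opening'],s['gripper_force'],s['force'],s['t'])
snap('wrist','w_pin3');pin('w_pin3')
p,M=plan(p,M,p+[0,0,.25],121)
p,M=plan(p,M,[.557,-.20,p[2]],90.1)
E
```

```text
[ 0.50996268 -0.38657384 -0.03326387] [[-0.5173, 0.8558, -0.0], [0.8558, 0.5173, 0.0], [0.0001, -0.0, -1.0]] 0.01763137949612722 39.98146891593933 [-0.26675493  0.33835512  0.80445559] 20.65
grip 2034 [ 0.5059 -0.3815] [ 507.5 -381.3] [37.2 34.2] 69.62156677246094
rod 3608 [ 471.2 -323.9] [ 13.3 111. ] 28.789350509643555 line [ 0.5103 -0.86    0.4687 -0.3194] 120.68341
per row mm 31.25 deg 0.01922314890363431
slide [[0.0, -0.0, -0.125], [0.0, -0.0, -0.125], [0.0, -0.0, -0.125], [0.0, -0.0, -0.125], [0.0, -0.0, -0.125], [0.0, -0.0, -0.125], [0.0, -0.0, -0.125], [0.0, -0.0, -0.125]] twist [-0.0, -0.0, 0.0]
per row mm 24.051477335754118 deg 3.8625000000000016
slide [[0.068, 0.068, 0.0], [0.072, 0.063, 0.0], [0.076, 0.058, 0.0], [0.08, 0.053, 0.0], [0.084, 0.048, 0.0], [0.087, 0.042, 0.0], [0.089, 0.036, 0.0], [0.091, 0.03, 0.0]] twist [0.0, 0.0, 0.064]
```

Call:
play_rows(
  slide=[
    [0, 0, -0.04],
    [0, 0, -0.1],
    [0, 0, -0.12],
    [0, 0, -0.12],
    [0, 0, -0.12],
    [0, 0, -0.12],
    [0, 0, -0.1],
    [0, 0, -0.04],
  ],
  twist=[
    [0, 0, 0],
    [0, 0, 0],
    [0, 0, 0],
    [0, 0, 0],
    [0, 0, 0],
    [0, 0, 0],
    [0, 0, 0],
    [0, 0, 0],
  ],
)

```text
t: 21.5
tool_pos: [0.5114, -0.3878, 0.1613]
orientation: [1.54, 2.732, -0.002]
force: [0.0, -1.0, -1.2]
opening: 0.0178
gripper_force: 40.0
```

Call:
play_rows(
  slide=[
    [0.068, 0.068, 0],
    [0.072, 0.063, 0],
    [0.076, 0.058, 0],
    [0.08, 0.053, 0],
    [0.084, 0.048, 0],
    [0.087, 0.042, 0],
    [0.089, 0.036, 0],
    [0.091, 0.03, 0],
  ],
  twist=[
    [0, 0, 0.064],
    [0, 0, 0.064],
    [0, 0, 0.064],
    [0, 0, 0.064],
    [0, 0, 0.064],
    [0, 0, 0.064],
    [0, 0, 0.064],
    [0, 0, 0.064],
  ],
)

```text
t: 22.3
tool_pos: [0.5558, -0.1989, 0.156]
orientation: [-2.215, -2.226, 0.001]
force: [0.4, 0.1, -0.5]
opening: 0.0171
gripper_force: 40.0
```

Call:
play_rows(
  slide=[
    [0, 0, 0.04],
    [0, 0, 0.04],
    [0, 0, 0.04],
    [0, 0, 0.04],
    [0, 0, 0],
    [0, 0, 0],
    [0, 0, 0],
    [0, 0, 0],
  ],
  twist=[
    [0, 0, 0],
    [0, 0, 0],
    [0, 0, 0],
    [0, 0, 0],
    [0, 0, 0],
    [0, 0, 0],
    [0, 0, 0],
    [0, 0, 0],
  ],
)

```text
t: 23.1
tool_pos: [0.5566, -0.2005, 0.1175]
orientation: [2.212, 2.229, 0.001]
force: [-0.2, -0.2, -1.0]
opening: 0.0177
gripper_force: 40.0
```

```bash
cat >> h.py <<'E'
def rod(f,y0,y1,zc):
  X=load(f)[1].reshape(-1,3)
  m=(abs(X[:,0]-.557)<.014)&(abs(X[:,2]-zc)<.012)&(X[:,1]>y0)&(X[:,1]<y1);Q=X[m]
  print('tip y',Q[:,1].max().round(4))
  for y in np.arange(y0,y1,.01):
    q=Q[abs(Q[:,1]-y)<.003]
    if len(q)>5:print(round(y,3),len(q),'xmid',(np.percentile(q[:,0],[3,97]).sum()/2).round(4),'top',np.percentile(q[:,2],90).round(4))
E
python3 - <<'E'
from h import *
p,M=pose();s=robot.read_state();print(p,M.round(4).tolist(),s['opening'],s['gripper_force'],s['force'],s['t'])
snap('wrist','w_ins');rod('w_ins',-.17,-.03,p[2]+.0383)
E
```

```text
[ 0.55656667 -0.20045008  0.11753499] [[-0.0074, 1.0, 0.0011], [1.0, 0.0074, -0.0005], [-0.0005, 0.0011, -1.0]] 0.01767762479957301 39.98143672943115 [-0.19550341 -0.22156495 -1.02489722] 23.1
tip y -0.0714
-0.17 79 xmid 0.5561 top 0.1608
-0.16 172 xmid 0.5564 top 0.1607
-0.15 176 xmid 0.5563 top 0.1606
-0.14 181 xmid 0.5562 top 0.1606
-0.13 187 xmid 0.5562 top 0.1605
-0.12 200 xmid 0.5561 top 0.1607
-0.11 223 xmid 0.556 top 0.1606
-0.1 238 xmid 0.5559 top 0.1607
-0.09 247 xmid 0.5559 top 0.1606
-0.08 251 xmid 0.5558 top 0.1606
-0.07 25 xmid 0.556 top 0.1592
```

```bash
python3 - <<'E'
from h import *
a,P=load('w_ins');z=np.load('pics/w_ins.npz');fx,fy,cx,cy=z['K']
for y in np.arange(-.09,-.045,.004):
  q=np.linalg.inv(z['T'])@[.5558,y,.156,1];u,v=int(round(fx*q[0]/q[2]+cx)),int(round(fy*q[1]/q[2]+cy));print(round(y,3),u,v,P[v,u].round(3),a[v,u-9:u+10:3].mean(-1).round().astype(int))
X=P.reshape(-1,3);m=(abs(X[:,0]-.557)<.012)&(X[:,2]>.165)&(X[:,1]<-.15)&(X[:,1]>-.25);Q=X[m];h,e=np.histogram(Q[:,1],20);print(h,e.round(3))
m=m&(X[:,2]<.182);print(np.percentile(X[m][:,1],[1,50,99]))
E
```

```text
-0.09 322 40 [ 0.556 -0.091  0.159] [102 231 233 236 236 238 210]
-0.086 322 31 [ 0.556 -0.087  0.161] [103 232 234 236 237 238 211]
-0.082 322 23 [ 0.556 -0.084  0.16 ] [103 231 232 236 235 239 211]
-0.078 322 14 [ 0.556 -0.08   0.161] [106 230 232 234 235 238 215]
-0.074 322 5 [ 0.556 -0.076  0.161] [106 229 231 235 234 237 214]
-0.07 322 -3 [nan nan nan] [116 116 117 115 119 117 117]
-0.066 322 -12 [ 0.556 -0.179  0.281] [78 81 77 80 79 79 79]
-0.062 322 -22 [ 0.556 -0.179  0.28 ] [28 31 35 31 28 29 31]
-0.058 322 -31 [ 0.556 -0.178  0.279] [31 25 31 33 27 30 27]
-0.054 322 -40 [ 0.556 -0.178  0.276] [24 34 27 30 29 28 26]
-0.05 322 -50 [ 0.556 -0.179  0.273] [30 25 32 25 28 28 29]
-0.046 322 -59 [ 0.556 -0.18   0.269] [76 78 76 76 78 78 76]
[  85  186  216  196  213  209  219  463  480  214  216  189  220 4155
 3646  786 1105 1126  468  586] [-0.212 -0.209 -0.207 -0.205 -0.202 -0.2   -0.198 -0.195 -0.193 -0.191
 -0.188 -0.186 -0.184 -0.181 -0.179 -0.177 -0.174 -0.172 -0.169 -0.167
 -0.165]
[-0.21016296 -0.1930283  -0.17914453]
```

Call:
play_rows(
  slide=[
    [0, 0.003, 0.02],
    [0, 0, 0.02],
    [0, 0, 0.019],
    [0, 0, 0],
    [0, 0, 0],
    [0, 0, 0],
    [0, 0, 0],
    [0, 0, 0],
  ],
  twist=[
    [0, 0, 0.006],
    [0, 0, 0],
    [0, 0, 0],
    [0, 0, 0],
    [0, 0, 0],
    [0, 0, 0],
    [0, 0, 0],
    [0, 0, 0],
  ],
)

```text
t: 23.95
tool_pos: [0.557, -0.2001, 0.1023]
orientation: [2.22, 2.223, 0.0]
force: [0.2, 0.4, -1.0]
opening: 0.0178
gripper_force: 40.0
```

```bash
python3 - <<'E'
from h import *
p,M=pose();s=robot.read_state();print(p,M.round(4).tolist(),s['force'],s['t'])
snap('wrist','w_ins2');rod('w_ins2',-.16,-.07,p[2]+.0383)
E
```

```text
[ 0.55703072 -0.20014327  0.10228898] [[-0.0013, 1.0, 0.0004], [1.0, 0.0013, -0.0002], [-0.0002, 0.0004, -1.0]] [ 0.21569125  0.42428406 -1.01663817] 23.95
tip y -0.071
-0.16 85 xmid 0.5571 top 0.1454
-0.15 184 xmid 0.5571 top 0.1455
-0.14 185 xmid 0.5571 top 0.1455
-0.13 200 xmid 0.5571 top 0.1455
-0.12 204 xmid 0.5571 top 0.1456
-0.11 223 xmid 0.5571 top 0.1454
-0.1 238 xmid 0.557 top 0.1454
-0.09 248 xmid 0.557 top 0.1455
-0.08 252 xmid 0.557 top 0.1454
```

Call:
play_rows(
  slide=[
    [0.05, 0, -0.002],
    [0.05, 0, 0],
    [0.05, 0, 0],
    [0.04, 0, 0],
    [0.04, 0, 0],
    [0.04, 0, 0],
    [0, 0, 0],
    [0, 0, 0],
  ],
  twist=[
    [0, 0, 0],
    [0, 0, 0],
    [0, 0, 0],
    [0, 0, 0],
    [0, 0, 0],
    [0, 0, 0],
    [0, 0, 0],
    [0, 0, 0],
  ],
)

```text
t: 24.8
tool_pos: [0.5569, -0.1324, 0.1026]
orientation: [2.219, 2.223, -0.0]
force: [-0.6, -1.3, -0.0]
opening: 0.0178
gripper_force: 40.0
```

```bash
python3 - <<'E'
from h import *
p,M=pose();s=robot.read_state();print(p,M.round(4).tolist(),s['force'],s['wrist_torque'],s['t'])
snap('wrist','w_ins3');rod('w_ins3',-.10,-.02,p[2]+.0383);cov('w_ins3',.13)
E
```

```text
[ 0.55685267 -0.13239724  0.10258281] [[-0.002, 1.0, 0.0001], [1.0, 0.002, -0.0002], [-0.0002, 0.0001, -1.0]] [-0.62031291 -1.28174984 -0.03190011] [-0.08421601 -0.07453075 -0.0295141 ] 24.8
tip y -0.0219
-0.1 84 xmid 0.557 top 0.1457
-0.09 171 xmid 0.5569 top 0.1457
-0.08 185 xmid 0.5569 top 0.1457
-0.07 187 xmid 0.5569 top 0.1458
-0.06 190 xmid 0.5569 top 0.1457
-0.05 202 xmid 0.5572 top 0.1458
-0.04 234 xmid 0.5568 top 0.1457
-0.03 231 xmid 0.5568 top 0.1458Traceback (most recent call last):
  File "<stdin>", line 3, in <module>
  File "h.py", line 31, in cov
    e((abs(X[:,2]-zu-.022)<.003)&(X[:,0]>.535)&(X[:,0]<.6)&(abs(X[:,1]-.0276)<.038),'barrel')
    ~^^^^^^^^^^^^^^^^^^^^^^^^^^^^^^^^^^^^^^^^^^^^^^^^^^^^^^^^^^^^^^^^^^^^^^^^^^^^^^^^^^^^^^^^
  File "h.py", line 30, in e
    Q=X[m]; print(n,m.sum(),'x',np.percentile(Q[:,0],[1,99]).round(4),'y',np.percentile(Q[:,1],[1,99]).round(4),'z',np.median(Q[:,2]).round(4))
                                ~~~~~~~~~~~~~^^^^^^^^^^^^^^^
    return _quantile_unchecked(
        a, q, axis, out, overwrite_input, method, keepdims, weights)
    return _ureduce(a,
                    func=_quantile_ureduce_func,
    ...<5 lines>...
                    overwrite_input=overwrite_input,
                    method=method)
    r = func(a, **kwargs)
    result = _quantile(arr,
                       quantiles=q,
    ...<2 lines>...
                       out=out,
                       weights=wgt)
    slices_having_nans = np.isnan(arr[-1, ...])
                                  ~~~^^^^^^^^^
IndexError: index -1 is out of bounds for axis 0 with size 0
```

Call:
play_rows(
  slide=[
    [0.04, 0, 0],
    [0.05, 0, 0],
    [0.05, 0, 0],
    [0.05, 0, 0],
    [0.05, 0, 0],
    [0.04, 0, 0],
    [0.03, 0, 0],
    [0, 0, 0],
  ],
  twist=[
    [0, 0, 0],
    [0, 0, 0],
    [0, 0, 0],
    [0, 0, 0],
    [0, 0, 0],
    [0, 0, 0],
    [0, 0, 0],
    [0, 0, 0],
  ],
)

```text
t: 25.65
tool_pos: [0.5567, -0.0539, 0.1025]
orientation: [-2.219, -2.224, -0.0]
force: [-0.7, -0.1, -0.8]
opening: 0.0176
gripper_force: 40.0
```

Call:
play_rows(
  slide=[
    [0.006, 0, 0],
    [0.006, 0, 0],
    [0.006, 0, 0],
    [0.006, 0, 0],
    [0, 0, 0],
    [0, 0, 0],
    [0, 0, 0],
    [0, 0, 0],
  ],
  twist=[
    [0, 0, 0],
    [0, 0, 0],
    [0, 0, 0],
    [0, 0, 0],
    [0, 0, 0],
    [0, 0, 0],
    [0, 0, 0],
    [0, 0, 0],
  ],
)

```text
t: 26.45
tool_pos: [0.5567, -0.0491, 0.1025]
orientation: [2.22, 2.223, -0.0]
force: [0.1, -0.0, -0.9]
opening: 0.0178
gripper_force: 40.0
```

```bash
cat >> h.py <<'E'
def fin(f):
  X=load(f)[1].reshape(-1,3);b=(abs(X[:,0]-.557)<.03)
  m=b&(X[:,2]>.153)&(X[:,2]<.159)&(X[:,1]>-.04)&(X[:,1]<-.005);print('ear- y',m.sum(),np.percentile(X[m][:,1],[2,98]) if m.any() else '')
  m=(abs(X[:,0]-.557)<.008)&(X[:,2]>.158)&(X[:,2]<.166)&(X[:,1]>-.08)&(X[:,1]<-.005);print('grip front y',m.sum(),X[m][:,1].max().round(4) if m.any() else '')
  m=(abs(X[:,0]-.557)<.006)&(X[:,2]>.138)&(X[:,2]<.150)&(X[:,1]>.081)&(X[:,1]<.13);print('tip y',m.sum(),X[m][:,1].max().round(4) if m.any() else '')
E
python3 - <<'E'
from h import *
p,M=pose();s=robot.read_state();print(p,M.round(4).tolist(),s['force'],s['wrist_torque'],s['t'])
snap('wrist','w_ins4');fin('w_ins4')
E
```

```text
[ 0.55666277 -0.04912392  0.10251343] [[-0.0013, 1.0, 0.0], [1.0, 0.0013, -0.0], [-0.0, 0.0, -1.0]] [ 0.06190003 -0.0291352  -0.85863281] [-0.09801382 -0.09879351  0.0065389 ] 26.45
ear- y 939 [-0.0339557  -0.01584704]
grip front y 1568 -0.0278
tip y 0
```

Call:
play_rows(
  slide=[
    [0.004, 0, 0],
    [0, 0, 0],
    [0.004, 0, 0],
    [0, 0, 0],
    [0.002, 0, 0],
    [0, 0, 0],
    [0, 0, 0],
    [0, 0, 0],
  ],
  twist=[
    [0, 0, 0],
    [0, 0, 0],
    [0, 0, 0],
    [0, 0, 0],
    [0, 0, 0],
    [0, 0, 0],
    [0, 0, 0],
    [0, 0, 0],
  ],
)

```text
t: 27.3
tool_pos: [0.5567, -0.0466, 0.1025]
orientation: [2.22, 2.223, -0.0]
force: [-0.4, 0.0, -0.0]
opening: 0.0177
gripper_force: 40.0
```

Call:
play_rows(
  slide=[
    [0.002, 0, 0],
    [0, 0, 0],
    [0, 0, 0],
    [0, 0, 0],
    [0, 0, 0],
    [0, 0, 0],
    [0, 0, 0],
    [0, 0, 0],
  ],
  twist=[
    [0, 0, 0],
    [0, 0, 0],
    [0, 0, 0],
    [0, 0, 0],
    [0, 0, 0],
    [0, 0, 0],
    [0, 0, 0],
    [0, 0, 0],
  ],
)

```text
t: 28.1
tool_pos: [0.5567, -0.0461, 0.1025]
orientation: [-2.22, -2.223, -0.0]
force: [-0.3, 0.5, -0.2]
opening: 0.0176
gripper_force: 40.0
```

Still no contact, so I'll creep further in.

Call:
play_rows(
  slide=[
    [0.002, 0, 0],
    [0, 0, 0],
    [0.002, 0, 0],
    [0, 0, 0],
    [0, 0, 0],
    [0, 0, 0],
    [0, 0, 0],
    [0, 0, 0],
  ],
  twist=[
    [0, 0, 0],
    [0, 0, 0],
    [0, 0, 0],
    [0, 0, 0],
    [0, 0, 0],
    [0, 0, 0],
    [0, 0, 0],
    [0, 0, 0],
  ],
)

```text
t: 28.9
tool_pos: [0.5567, -0.046, 0.1025]
orientation: [2.22, 2.222, -0.001]
force: [-0.1, -5.8, -1.1]
opening: 0.0177
gripper_force: 40.0
```

```bash
python3 - <<'E'
from h import *
p,M=pose();s=robot.read_state();print(p,s['force'],s['wrist_torque'],s['t'])
snap('wrist','w_ins5');fin('w_ins5')
E
```

```text
[ 0.55667344 -0.04601996  0.10254552] [-0.09563715 -5.82663404 -1.0843284 ] [-1.07056018 -0.04795671  0.03884571] 28.9
ear- y 1082 [-0.03839431 -0.01585356]
grip front y 1561 -0.0246
tip y 0
```

The grip has come up against the ear (5.8 N, front face at y = -0.0246). I'll release and retreat upward.

Call:
play_rows(
  slide=[
    [0, 0, 0],
    [0, 0, 0],
    [0, 0, 0],
    [0, 0, 0],
    [0, 0, 0],
    [0, 0, -0.02],
    [0, 0, -0.06],
    [0, 0, -0.08],
  ],
  twist=[
    [0, 0, 0],
    [0, 0, 0],
    [0, 0, 0],
    [0, 0, 0],
    [0, 0, 0],
    [0, 0, 0],
    [0, 0, 0],
    [0, 0, 0],
  ],
  fingers=0.3,
)

```text
t: 29.75
tool_pos: [0.556, -0.0449, 0.143]
orientation: [-2.219, -2.222, 0.001]
force: [-0.6, 0.7, -0.1]
opening: 0.0328
gripper_force: 0.0
```

Call:
play_rows(
  slide=[
    [0, 0, -0.12],
    [0, 0, -0.12],
    [0, 0, -0.12],
    [0, 0, -0.12],
    [0, 0, 0],
    [0, 0, 0],
    [0, 0, 0],
    [0, 0, 0],
  ],
  twist=[
    [0, 0, 0],
    [0, 0, 0],
    [0, 0, 0],
    [0, 0, 0],
    [0, 0, 0],
    [0, 0, 0],
    [0, 0, 0],
    [0, 0, 0],
  ],
)

```text
t: 30.55
tool_pos: [0.5559, -0.0449, 0.2611]
orientation: [-2.218, -2.221, 0.002]
force: [-0.3, 0.3, -0.5]
opening: 0.0328
gripper_force: 0.0
```

```bash
python3 - <<'E'
from h import *
p,M=pose();s=robot.read_state();print(p,s['force'],s['opening'],s['t'])
snap('wrist','w_end');fin('w_end');cov('w_end',.13)
X=load('w_end')[1].reshape(-1,3)
m=(abs(X[:,0]-.557)<.014)&(X[:,2]>.155)&(X[:,2]<.17)&(X[:,1]>-.09)&(X[:,1]<-.026);Q=X[m]
print('grip',m.sum(),np.percentile(Q,[2,50,98],axis=0).round(4).tolist())
c=np.linalg.lstsq(np.c_[Q[:,:2]-Q[:,:2].mean(0),np.ones(len(Q))],Q[:,2],rcond=None)[0];print('grip top slope',c.round(4))
E
```

```text
[ 0.55586743 -0.04490578  0.26107086] [-0.34490492  0.30689471 -0.47988818] 0.0327632282825054 30.55
ear- y 325 [-0.03880743 -0.01568862]
grip front y 422 -0.0256
tip y 97 0.095
barrel 1123 x [0.546  0.5676] y [0.0005 0.0551] z 0.1516
ear+ 250 x [0.5455 0.5699] y [0.07   0.0787] z 0.1554
plate tilt [-0.0007  0.0008  0.1356] 2802
grip 607 [[0.5524, -0.0677, 0.1561], [0.5612, -0.0463, 0.1593], [0.5694, -0.0269, 0.1615]]
grip top slope [-0.1331 -0.0022  0.1592]
```

The pin is home: tip y 0.095, grip against the ear, cover flat. I'll hand it in.

```bash
python3 -c "
from plant import robot
print(robot.close_job())"
```

```text
the job is handed in; nothing more can be done
None
```

The cover lies flat in the opening with its barrel between the ears, the pin is through ear, barrel and ear with its grip against the ear, and the job is handed in at about 31 s; the hand-in gave no verdict.

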